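# Snap the calligraphy case lid shut all round

### The arm

A 6-joint arm with a two-finger parallel gripper is mounted at the origin on the work surface. World frame = base frame: x ahead of the robot, y to its left, z up, the work surface at z = 0. Lengths are in m, angles in rad, forces in N, time in s.
With the tool pointing down it reaches from about 0.375 to 0.75 m from the base axis. Payload 9 kg.
Tool frame: the origin (TCP) lies at the very end of the fingers, on their centre line; the grasp point (between the pads) lies env.grip_point_offset behind it (env.grip_point_offset is the distance from the TCP to the grasp point, in m); z points along the fingers, y is the line along which they close (so a half turn about z gives the same grasp; the last joint's range is limited). The gripper opens to 85 mm and grips with 20 to 120 N. Pads are 22 mm wide; open, the fingers measure 114 mm over their backs; the gripper's body (76 mm by 85 mm) begins 54 mm behind the grasp point. The pads swing forward as they close: fully open they stand 13 mm farther back than shut.
Start: joints at [-1.412, 0.104, 0.097, 1.564, 0, 1.353], TCP at [0.221, -0.558, 0.231] pointing down, gripper open.
Joint ranges: [-2.99, 2.99], [-0.84, 1.86], [-1.1, 1.16], [-1.84, 2.11], [-1.51, 1.56], [-3.14, 3.14]. Speed limits (rad/s): [2.22, 2.22, 2.57, 3.14, 3.14, 3.14].

### API

Orientations are given as a unit quaternion [x, y, z, w].
In Python, from plant import env gives the robot as it stands.
- The arm moves only by the shell command python3 -m inch 'ROWS' [FORCE]. ROWS is a JSON object of lists of equal length, an entry for each row: "rot": the turn, a rotation vector about the tool's x, y, z in degrees, a list of three; "slide": the shift along the tool's x, y, z in mm, a list of three; "claw": the finger opening in mm, from 0 to 85.4. In form: {"rot": [[ax, ay, az], ...], "slide": [[x, y, z], ...], "claw": [claw, ...]}. A call has 1 to 20 rows; each row shifts and turns the commanded pose from where the row before left it, along the tool's axes as they then stand; what a row does not reach is not made up. A row lasts 1/12 s, in which the tool goes at most 41.7 mm and 7.16 degrees, less where a joint would pass 70% of its speed; a pose out of reach is approached as far as the arm can. A call is refused whole if a number of a shift passes 41.7 or a number of a turn 7.16, either way. A call with a gripper value outside its range is refused whole. The fingers move at their own pace and stop on an object; FORCE is the grip in N (left out, the last holds). Time passes only in rows, so rows that do not move let the fingers close. It gives the time, the measured TCP pose, the force, the opening and the grip force at its end, in the units of the state.
- env.get_obs(): the state, without advancing time (a new reading comes with each control period).
- env.camera(name): name is "scene" or "top" or "wrist"; returns the picture (420x560x3 uint8, red, green, blue); there is no depth.
- env.calibration(name): a dict with "K" (3x3 intrinsics, pixels), "position" and "attitude" of the camera in the world. Camera axes: x right, y down, z forward; pixel columns grow to the right and rows downward; lengths in m; the calibration is good to about 2 mm. A picture is of the moment at which its call begins: read the wrist's pose just before it. calibration takes no time and is no camera call; for the wrist camera it gives the pose at the moment of the call.
- env.job_done(): hands the job in; it is judged then, once.
The state is a dict: "time": time; "joint_pos": joint angles; "qvel": joint speeds; "joint_torque": joint torques, N m; "ee_pos": TCP position; "orientation": TCP orientation; "wrist_force": force on the tool from outside, world axes, zero at the start; "moment": the same for the moment, N m; "finger_gap": opening from 0.0 (shut) to 1.0 (fully open); "grip_force": force on a finger pad.
Only numpy, scipy, OpenCV 4.12 (cv2) and the standard library are available. Lean on these libraries where they do the work, as an engineer would, in place of code of your own. Each camera call takes 0.05 s, during which the arm holds its last target. There are 200 camera calls.

### The job

The class is over and the black calligraphy case stands with its white lid on, but the lid's rim is still sprung up along all four sides. With the fingertips, press each of the four rim sections down near its outer edge until every one has clicked shut, then move clear. Only press: do not lift or tip the case or shove it about, and leave the ink stick lying on the lid and everything else on the table where it is.

Things in the scene. Friction and masses are not known exactly. Their poses are not given: they have to be found in the camera images.
- case: Black plastic calligraphy case, 180 (its x) x 130 (y) x 60 mm (z), 0.9 kg, loose on the table. Origin: centre of its underside. White lid: fixed middle panel 120 x 70 mm and 30 x 30 mm corners, tops 60 mm above the origin; between the corners, on each side, a 30 mm wide rim section hinged at its inner edge, its outer edge sprung up about 9 mm at the start.
- rim_front (a joint): Pressed angle (rad) of the rim section on the case's -x (short) side: 68 x 30 x 5 mm, white like the lid. 0 sprung up, 0.29 to 0.31 (hard stop) shut, flush with the lid. A snap: pressing the outer edge takes 8 to 14 N; let go before about 0.17 it springs up again, beyond that it clicks fully shut by itself and stays.
- rim_front_press (a point): Spot to press on that section: top face, middle of its length, 24 mm out from the hinge, 8 mm in from the outer edge; moves with it. When shut it lies 60 mm above the case's origin and 84 mm from the middle of the case towards its -x. Nearer the hinge takes much more force.
- rim_back (a joint): Pressed angle (rad) of the rim section on the case's +x (short) side: 68 x 30 x 5 mm, white like the lid. 0 sprung up, 0.29 to 0.31 (hard stop) shut, flush with the lid. A snap: pressing the outer edge takes 8 to 14 N; let go before about 0.17 it springs up again, beyond that it clicks fully shut by itself and stays.
- rim_back_press (a point): Spot to press on that section: top face, middle of its length, 24 mm out from the hinge, 8 mm in from the outer edge; moves with it. When shut it lies 60 mm above the case's origin and 84 mm from the middle of the case towards its +x. Nearer the hinge takes much more force.
- rim_left (a joint): Pressed angle (rad) of the rim section on the case's +y (long) side: 118 x 30 x 5 mm, white like the lid. 0 sprung up, 0.29 to 0.31 (hard stop) shut, flush with the lid. A snap: pressing the outer edge takes 8 to 14 N; let go before about 0.17 it springs up again, beyond that it clicks fully shut by itself and stays.
- rim_left_press (a point): Spot to press on that section: top face, middle of its length, 24 mm out from the hinge, 8 mm in from the outer edge; moves with it. When shut it lies 60 mm above the case's origin and 59 mm from the middle of the case towards its +y. Nearer the hinge takes much more force.
- rim_right (a joint): Pressed angle (rad) of the rim section on the case's -y (long) side: 118 x 30 x 5 mm, white like the lid. 0 sprung up, 0.29 to 0.31 (hard stop) shut, flush with the lid. A snap: pressing the outer edge takes 8 to 14 N; let go before about 0.17 it springs up again, beyond that it clicks fully shut by itself and stays.
- rim_right_press (a point): Spot to press on that section: top face, middle of its length, 24 mm out from the hinge, 8 mm in from the outer edge; moves with it. When shut it lies 60 mm above the case's origin and 59 mm from the middle of the case towards its -y. Nearer the hinge takes much more force.
- ink_stick: Dark ink stick, 66 x 16 x 10 mm, 25 g, lying loose near the middle of the lid panel, roughly along the case's x. Origin: centre of its underside. Must stay there.
- ink_bottle: Bystander: black ink bottle, 48 mm across, 105 mm high, standing. Origin: centre of its underside.
- water_cup: Bystander: white ceramic cup, 60 mm across, 55 mm high. Origin: centre of its underside.
- inkstone: Bystander: dark inkstone, 125 x 75 x 22 mm. Origin: centre of its underside.
- brush_rest: Bystander: white ceramic brush rest with four humps, 26 x 86 x 30 mm. Origin: centre of its underside.
- paperweight: Bystander: steel bar paperweight, 160 x 18 x 14 mm, with a small stud on top. Origin: centre of its underside.
- seal_box: Bystander: small wooden seal box, 50 x 50 x 35 mm. Origin: centre of its underside.

How it is judged:
By the outcome, as a careful person would: the job done as asked, in the order asked, and still so for the second after the job is handed in, with the robot touching nothing.
It also fails if it takes over 48 s, if anything falls off the work surface, if the arm or the gripper's body presses on something with over 40 N, if the wrist force passes 120 N, or if a joint passes its speed limit or range.

## Working session

There is one attempt and no reset: what is moved stays moved. The work goes in short steps, Python scripts to look and compute and a shell command to move; the robot and the scene stay as the last step left them, time stands still between calls to the robot, and variables do not carry over. Pictures are saved under pics/ and viewed, at most 10 in all, crops included, and the job is handed in when it is done.

```bash
mkdir -p pics; python3 - <<'E'
from plant import env
import cv2
for n in("top","scene"):
    cv2.imwrite(f"pics/{n}0.png",env.camera(n)[:,:,::-1]); c=env.calibration(n); print(n,c)
o=env.get_obs();print(o, env.grip_point_offset)
E
```

```text
top {'K': array([[515.19840082,   0.        , 282.79959838],
       [  0.        , 515.19840082, 214.69682818],
       [  0.        ,   0.        ,   1.        ]]), 'position': array([0.42685587, 0.03341404, 0.95678357]), 'attitude': array([-0.70059692,  0.70818656, -0.0525283 ,  0.06983216])}
scene {'K': array([[422.62131391,   0.        , 275.45947493],
       [  0.        , 422.62131391, 202.98949933],
       [  0.        ,   0.        ,   1.        ]]), 'position': array([0.83360267, 0.4616905 , 0.78356312]), 'attitude': array([ 0.27360894,  0.91223795, -0.29316261, -0.08376013])}
{'time': 0.1, 'joint_pos': array([-1.41166806e+00,  1.04664401e-01,  9.65665452e-02,  1.56385296e+00,
        1.80377062e-05,  1.35310093e+00]), 'qvel': array([ 0.00113884, -0.00076624,  0.00065512, -0.00086934, -0.00093599,
       -0.00106955]), 'joint_torque': array([ 4.43396522e-03, -5.58212936e+01,  5.04715955e+01,  1.33406388e-02,
       -4.04497687e-04, -8.94284859e-07]), 'ee_pos': array([ 0.220754  , -0.55762239,  0.23059627]), 'orientation': array([ 9.82302774e-01,  1.87299032e-01,  2.59163759e-05, -5.76733978e-04]), 'wrist_force': array([-0.57045485, -0.44707435, -0.34033582]), 'moment': array([ 0.01568292, -0.02508311, -0.048822  ]), 'grip_force': 0.0, 'finger_gap': 0.9995367779700055} 0.0187
```

View pics/top0.png

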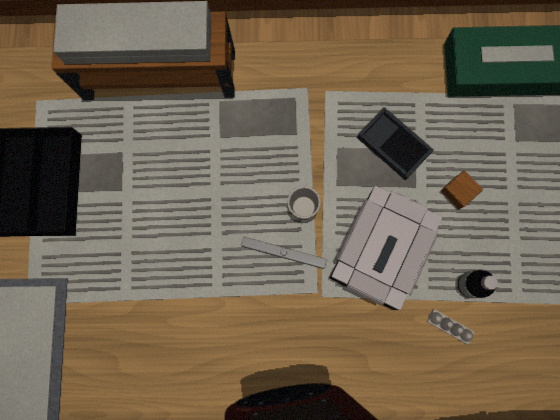

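View pics/scene0.png

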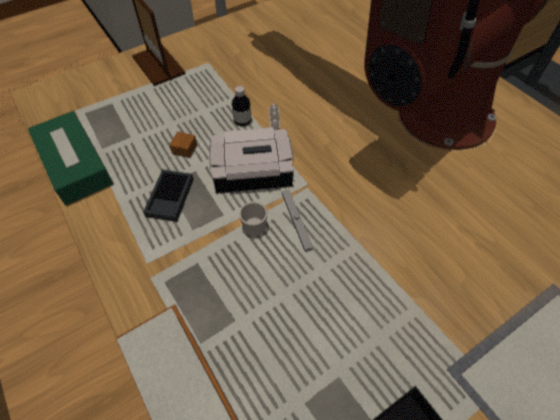

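The top view shows the case around (387,247), with the ink stick at (385,254). The paperweight's end is close to the left corner at (325,263), and the bottle, inkstone, seal box and rest are nearby. I'll enlarge the case to get its corners.

```bash
python3 - <<'E'
import cv2
i=cv2.imread("pics/top0.png")[175:325,310:510]
cv2.imwrite("pics/crop0.png",cv2.resize(i,None,fx=4,fy=4,interpolation=cv2.INTER_CUBIC))
E
```

```text
(no output)
```

View pics/crop0.png

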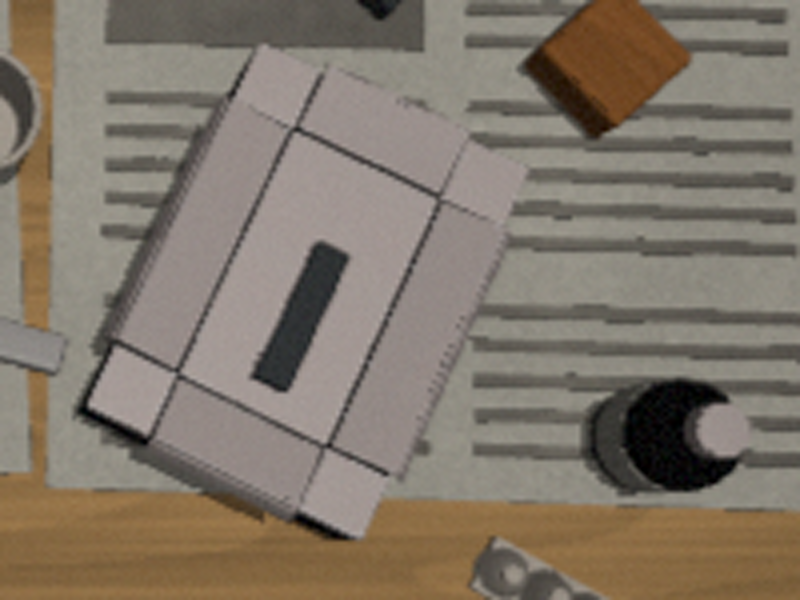

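The crop shows the lid from directly above. The panel corners are at (296,129), (440,198), (328,446) and (178,375), and the lid's outer corners are at (262,44), (528,172), (360,538) and (84,408).

```bash
cat > h.py <<'E'
import numpy as np
from scipy.spatial.transform import Rotation as R
from plant import env
def pix(uv,z,c):
    d=R.from_quat(c["attitude"]).apply(np.linalg.inv(c["K"])@[uv[0],uv[1],1]); p=c["position"]; return p+d*(z-p[2])/d[2]
def delta(xy,z,yaw):
    o=env.get_obs(); r=R.from_quat(o["orientation"])
    t=R.from_euler("ZX",[yaw,np.pi])  # tool down, tool x at yaw
    return np.round(1e3*r.inv().apply(np.r_[xy,z]-o["ee_pos"]),1), np.round((r.inv()*t).as_rotvec(degrees=True),1)
E
python3 - <<'E'
from h import *
c=env.calibration("top")
cr=[(296,129),(440,198),(328,446),(178,375),(262,44),(528,172),(360,538),(84,408)]
m=np.array([[60,35],[60,-35],[-60,-35],[-60,35],[90,65],[90,-65],[-90,-65],[-90,65]])/1e3
w=np.array([pix((310+(u+.5)/4-.5,175+(v+.5)/4-.5),.06,c)[:2] for u,v in cr])
a=m@[1,1j]; b=w@[1,1j]; k=np.vdot(a,b-b.mean()); th=np.angle(k); t=b.mean()
print(np.abs(k)/np.vdot(a,a).real, np.degrees(th), t, np.round(abs(b-t-a*np.exp(1j*th))*1e3,1))
for n,v in dict(back=.077,front=-.077,left=.052j,right=-.052j).items():
    p=t+v*np.exp(1j*th); print(n,p.real.round(4),p.imag.round(4),abs(p).round(3))
for yaw in (th,th+np.pi/2,th-np.pi/2,th+np.pi):
    p=t-.052j*np.exp(1j*th); print(np.degrees(yaw),delta([p.real,p.imag],.15,yaw))
print([np.round(pix((310+u/4,175+v/4),.07,c),3) for u,v in((320,241),(350,252),(285,392),(252,377))])
E
```

```text
0.9930803747115632 -27.011608089322085 (0.5258373667842553-0.1262195141284987j) [1.  0.7 1.  0.2 1.4 2.  2.  1. ]
back 0.5944 -0.1612 0.616
front 0.4572 -0.0912 0.466
left 0.5495 -0.0799 0.555
right 0.5022 -0.1725 0.531
-27.011608089322085 (array([ 403.4, -254.4,   81. ]), array([-0.1,  0. , 48.6]))
62.98839191067792 (array([ 403.4, -254.4,   81. ]), array([ -0.1,  -0. , -41.4]))
-117.01160808932208 (array([ 403.4, -254.4,   81. ]), array([-0.000e+00,  1.000e-01,  1.386e+02]))
152.9883919106779 (array([ 403.4, -254.4,   81. ]), array([-0.000e+00, -1.000e-01, -1.314e+02]))
[array([ 0.544, -0.13 ,  0.07 ]), array([ 0.539, -0.143,  0.07 ]), array([ 0.479, -0.113,  0.07 ]), array([ 0.486, -0.099,  0.07 ])]
```

```bash
python3 -m inch '{"rot":[[0,0,0],[0,0,0],[0,0,0],[0,0,0],[0,0,0],[0,0,0],[0,0,0],[0,0,0],[0,0,0],[0,0,0],[0,0,0],[0,0,0],[0,0,0],[0,0,0],[0,0,0]],"slide":[[27,-17,0],[27,-17,0],[27,-17,0],[27,-17,0],[27,-17,0],[27,-17,0],[27,-17,0],[27,-17,0],[27,-17,0],[27,-17,0],[27,-17,0],[27,-17,0],[27,-17,0],[26,-16,0],[26,-16,0]],"claw":[0,0,0,0,0,0,0,0,0,0,0,0,0,0,0]}' 20
python3 -m inch '{"rot":[[0,0,-6.9],[0,0,-6.9],[0,0,-6.9],[0,0,-6.9],[0,0,-6.9],[0,0,-6.9],[0,0,0],[0,0,0],[0,0,0]],"slide":[[0,0,15],[0,0,15],[0,0,15],[0,0,15],[0,0,15],[0,0,15],[0,0,15],[0,0,15],[0,0,0]],"claw":[0,0,0,0,0,0,0,0,0]}'
python3 - <<'E'
from h import *
import cv2
print(delta([.5022,-.1725],.11,np.radians(63)), env.get_obs()["wrist_force"])
cv2.imwrite("pics/w1.png",env.camera("wrist")[:,:,::-1])
E
```

```text
time: 1.35
ee_pos: [0.503, -0.1728, 0.231]
orientation: [0.982, 0.187, -0.0, -0.0]
wrist_force: [0.0, -0.7, -0.3]
finger_gap: -0.0
grip_force: 0.0
time: 2.1
ee_pos: [0.5007, -0.1732, 0.1078]
orientation: [0.853, 0.522, -0.001, -0.002]
wrist_force: [0.1, 0.1, -0.5]
finger_gap: -0.003
grip_force: 0.0
(array([ 1.4,  1. , -2.2]), array([-0.3, -0. , -0. ])) [ 0.12329048  0.10100241 -0.49624368]
```

View pics/w1.png

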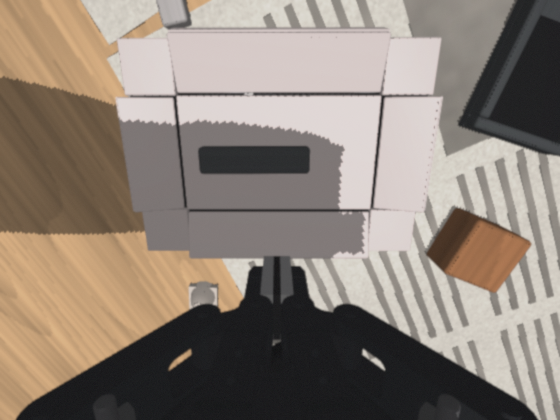

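The wrist view shows the case square to the tool, with all four sections sprung. The panel corners are at about (176,95), (382,95), (374,211) and (188,211), and the closed fingertips are at (277,258). I'll cross-check the pose from this view.

```bash
python3 - <<'E'
from h import *
c=env.calibration("wrist")
w=[pix(p,.06,c)[:2]@[1,1j] for p in((176,95),(382,95),(374,211),(188,211))]
print(np.mean(w),np.degrees(np.angle(w[1]+w[2]-w[0]-w[3])),[abs(w[i]-w[(i+1)%4]).round(4) for i in range(4)])
E
```

```text
(0.5254909936360507-0.12882010989567066j) -26.946416108638484 [np.float64(0.1212), np.float64(0.0719), np.float64(0.1232), np.float64(0.072)]
```

```bash
python3 -m inch '{"rot":[[0,0,0],[0,0,0],[0,0,0],[0,0,0],[0,0,0],[0,0,0],[0,0,0],[0,0,0],[0,0,0],[0,0,0]],"slide":[[-2,0,0],[0,0,9],[0,0,9],[0,0,9],[0,0,9],[0,0,2.5],[0,0,2.5],[0,0,2.5],[0,0,0],[0,0,0]],"claw":[0,0,0,0,0,0,0,0,0,0]}'
```

```text
time: 2.98
ee_pos: [0.5015, -0.1762, 0.0684]
orientation: [0.853, 0.522, -0.0, 0.0]
wrist_force: [-2.8, 1.8, 4.2]
finger_gap: 0.001
grip_force: 2.3
```

```bash
python3 -m inch '{"rot":[[0,0,0],[0,0,0],[0,0,0]],"slide":[[0,0,2],[0,0,2],[0,0,0]],"claw":[0,0,0]}'; python3 -m inch '{"rot":[[0,0,0],[0,0,0],[0,0,0]],"slide":[[0,0,2],[0,0,0],[0,0,0]],"claw":[0,0,0]}'
```

```text
time: 3.23
ee_pos: [0.5017, -0.1768, 0.0647]
orientation: [0.853, 0.522, -0.0, 0.001]
wrist_force: [-2.9, -1.5, 5.1]
finger_gap: -0.001
grip_force: 2.2
time: 3.48
ee_pos: [0.5016, -0.1762, 0.0618]
orientation: [0.853, 0.522, 0.0, 0.0]
wrist_force: [-0.9, -0.3, -0.1]
finger_gap: 0.002
grip_force: 0.0
```

```bash
python3 -m inch '{"rot":[[0,0,0],[0,0,0],[0,0,0],[0,0,0],[0,0,0],[0,0,0],[0,0,0],[0,0,0],[0,0,0],[0,0,0],[0,0,0],[0,0,0],[0,0,0],[0,0,0],[0,0,0],[0,0,0]],"slide":[[0,0,-12],[0,0,-12],[0,0,-12],[0,0,-12],[18,0,0],[18,0,0],[18,0,0],[18,0,0],[18,0,0],[18,0,0],[0,0,0],[0,0,12],[0,0,12],[0,0,12],[0,0,4],[0,0,0]],"claw":[0,0,0,0,0,0,0,0,0,0,0,0,0,0,0,0]}'; for i in 1 2 ; do :; done; python3 -m inch '{"rot":[[0,0,0],[0,0,0],[0,0,0]],"slide":[[0,0,2],[0,0,2],[0,0,0]],"claw":[0,0,0]}'; python3 -m inch '{"rot":[[0,0,0],[0,0,0],[0,0,0]],"slide":[[0,0,2],[0,0,2],[0,0,0]],"claw":[0,0,0]}'
```

```text
time: 4.82
ee_pos: [0.5493, -0.0802, 0.068]
orientation: [0.853, 0.522, -0.001, -0.001]
wrist_force: [0.2, -0.5, -0.1]
finger_gap: 0.001
grip_force: 0.0
time: 5.07
ee_pos: [0.5506, -0.0801, 0.0665]
orientation: [0.853, 0.522, 0.0, 0.0]
wrist_force: [-3.6, 1.1, 7.6]
finger_gap: 0.002
grip_force: 3.8
time: 5.32
ee_pos: [0.5508, -0.0801, 0.0622]
orientation: [0.853, 0.522, 0.0, 0.0]
wrist_force: [0.3, 0.4, 0.3]
finger_gap: 0.002
grip_force: 0.0
```

```bash
python3 -m inch '{"rot":[[0,0,0],[0,0,0],[0,0,0],[0,0,0],[0,0,-7],[0,0,-7],[0,0,-7],[0,0,-7],[0,0,-7],[0,0,-7],[0,0,-7],[0,0,-7],[0,0,-7],[0,0,-7],[0,0,-7],[0,0,-7],[0,0,-6],[0,0,0]],"slide":[[0,0,-12],[0,0,-12],[0,0,-12],[0,0,-12],[0,0,0],[0,0,0],[0,0,0],[0,0,0],[0,0,0],[0,0,0],[0,0,0],[0,0,0],[0,0,0],[0,0,0],[0,0,0],[0,0,0],[0,0,0],[0,0,0]],"claw":[0,0,0,0,0,0,0,0,0,0,0,0,0,0,0,0,0,0]}'
python3 - <<'E'
from h import *
import cv2
th=np.radians(-27); c=np.array([.5257,-.1275]); d=np.array([np.cos(th),np.sin(th)])
for s in(.079,-.079): print(delta(c+s*d,.11,th+np.pi))
cv2.imwrite("pics/t2.png",cv2.resize(env.camera("top")[175:325,310:510,::-1],None,fx=4,fy=4))
E
```

```text
time: 6.82
ee_pos: [0.5511, -0.0802, 0.1112]
orientation: [0.231, 0.973, -0.0, 0.001]
wrist_force: [1.0, 0.6, 0.0]
finger_gap: 0.004
grip_force: 0.0
(array([-77.6, -54. ,   1.3]), array([0. , 0.1, 0.3]))
(array([ 80.4, -53.3,   1.1]), array([0. , 0.1, 0.3]))
```

View pics/t2.png

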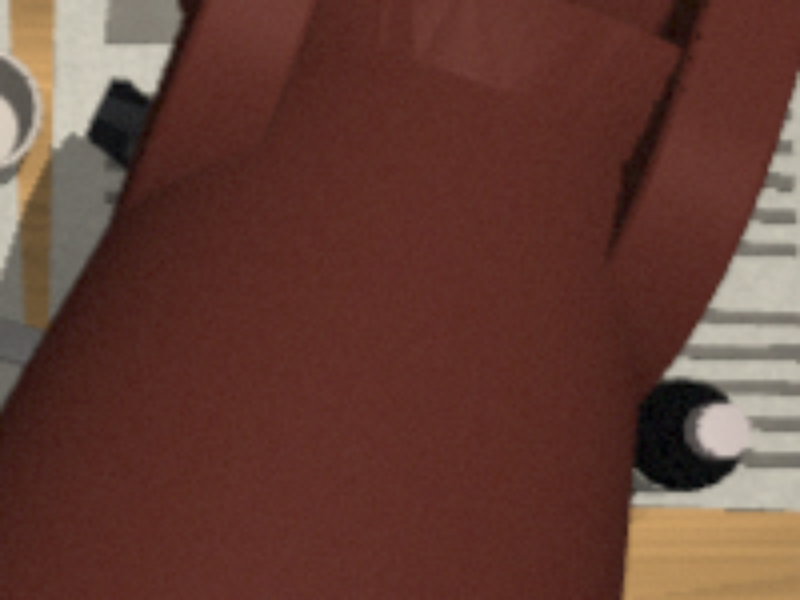

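The arm hides the case in the top view. I'll go on to the far (+x) side.

```bash
python3 -m inch '{"rot":[[0,0,0],[0,0,0],[0,0,0],[0,0,0],[0,0,0],[0,0,0],[0,0,0],[0,0,0],[0,0,0],[0,0,0],[0,0,0]],"slide":[[-19.5,-13.5,0],[-19.5,-13.5,0],[-19.5,-13.5,0],[-19.5,-13.5,0],[0,0,0],[0,0,12],[0,0,12],[0,0,12],[0,0,4],[0,0,0],[0,0,0]],"claw":[0,0,0,0,0,0,0,0,0,0,0]}'; python3 -m inch '{"rot":[[0,0,0],[0,0,0],[0,0,0]],"slide":[[0,0,2],[0,0,2],[0,0,0]],"claw":[0,0,0]}'; python3 -m inch '{"rot":[[0,0,0],[0,0,0],[0,0,0]],"slide":[[0,0,2],[0,0,2],[0,0,0]],"claw":[0,0,0]}'
```

```text
time: 7.78
ee_pos: [0.5951, -0.1628, 0.0694]
orientation: [0.233, 0.972, 0.0, -0.0]
wrist_force: [1.0, 0.1, -0.5]
finger_gap: -0.001
grip_force: 0.0
time: 8.03
ee_pos: [0.5963, -0.1637, 0.0669]
orientation: [0.233, 0.972, -0.0, 0.001]
wrist_force: [-1.6, 1.6, 7.0]
finger_gap: 0.0
grip_force: 3.7
time: 8.28
ee_pos: [0.5961, -0.1637, 0.0624]
orientation: [0.234, 0.972, -0.0, 0.001]
wrist_force: [-0.4, 0.9, -0.4]
finger_gap: -0.006
grip_force: 0.0
```

Clicked. Next is the near side, 158 mm along tool +x, passing at z = 0.11 over the ink stick (top at about 0.07).

```bash
python3 -m inch '{"rot":[[0,0,0],[0,0,0],[0,0,0],[0,0,0],[0,0,0],[0,0,0],[0,0,0],[0,0,0],[0,0,0],[0,0,0],[0,0,0],[0,0,0],[0,0,0],[0,0,0],[0,0,0],[0,0,0],[0,0,0]],"slide":[[0,0,-12],[0,0,-12],[0,0,-12],[0,0,-12],[0,0,0],[26,0,0],[26,0,0],[26,0,0],[26,0,0],[26,0,0],[28,0,0],[0,0,0],[0,0,12],[0,0,12],[0,0,12],[0,0,4],[0,0,0]],"claw":[0,0,0,0,0,0,0,0,0,0,0,0,0,0,0,0,0]}'; python3 -m inch '{"rot":[[0,0,0],[0,0,0],[0,0,0]],"slide":[[0,0,2],[0,0,2],[0,0,0]],"claw":[0,0,0]}'; python3 -m inch '{"rot":[[0,0,0],[0,0,0],[0,0,0]],"slide":[[0,0,2],[0,0,2],[0,0,0]],"claw":[0,0,0]}'
```

```text
time: 9.7
ee_pos: [0.4544, -0.0917, 0.0681]
orientation: [0.234, 0.972, 0.0, -0.001]
wrist_force: [-0.2, 0.8, 4.0]
finger_gap: -0.001
grip_force: 1.7
time: 9.95
ee_pos: [0.455, -0.092, 0.0659]
orientation: [0.234, 0.972, -0.0, -0.0]
wrist_force: [-2.5, 0.1, 9.1]
finger_gap: 0.001
grip_force: 4.3
time: 10.2
ee_pos: [0.4548, -0.0918, 0.0612]
orientation: [0.234, 0.972, 0.0, -0.0]
wrist_force: [0.9, -0.4, 0.2]
finger_gap: 0.003
grip_force: 0.0
```

```bash
python3 -m inch '{"rot":[[0,0,0],[0,0,0],[0,0,0],[0,0,0],[0,0,0],[0,0,0],[0,0,0],[0,0,0],[0,0,0],[0,0,0],[0,0,0],[0,0,0],[0,0,0],[0,0,0],[0,0,0],[0,0,0],[0,0,0],[0,0,0]],"slide":[[0,0,-15],[0,0,-20],[0,0,-20],[0,0,-25],[0,0,-25],[0,0,-25],[0,0,-20],[0,-30,0],[0,-30,0],[0,-30,0],[0,-30,0],[0,-30,0],[0,-30,0],[0,-30,0],[0,-30,0],[0,-30,0],[0,-30,0],[0,0,0]],"claw":[0,0,0,0,0,0,0,0,0,0,0,0,0,0,0,0,0,0]}'
python3 - <<'E'
from h import *
import cv2
cv2.imwrite("pics/t3.png",cv2.resize(env.camera("top")[175:325,310:510,::-1],None,fx=4,fy=4,interpolation=cv2.INTER_CUBIC))
E
```

```text
time: 11.7
ee_pos: [0.3164, -0.3629, 0.2108]
orientation: [0.235, 0.972, -0.0, -0.0]
wrist_force: [0.9, 0.5, -0.4]
finger_gap: -0.005
grip_force: 0.0
```

View pics/t3.png

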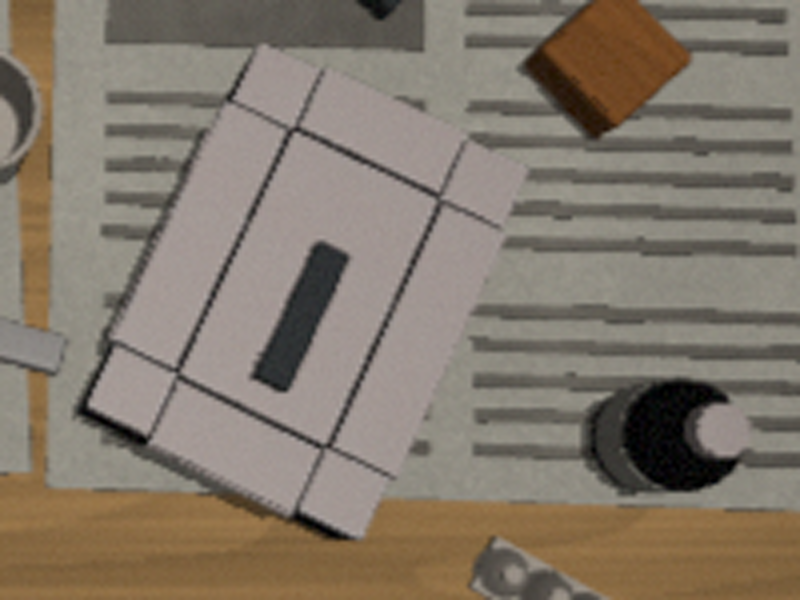

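The top view shows the case and ink stick unmoved and the sections in the lid's shade. The near section, at (235,450), I'll check from the scene camera.

```bash
python3 - <<'E'
from plant import env
import cv2
a=cv2.imread("pics/scene0.png"); b=env.camera("scene")[:,:,::-1]
f=lambda i:cv2.resize(i[115:205,195:310],None,fx=3.4,fy=3.4,interpolation=cv2.INTER_CUBIC)
cv2.imwrite("pics/s3.png",cv2.hconcat([f(a),f(b)]))
E
```

```text
(no output)
```

View pics/s3.png

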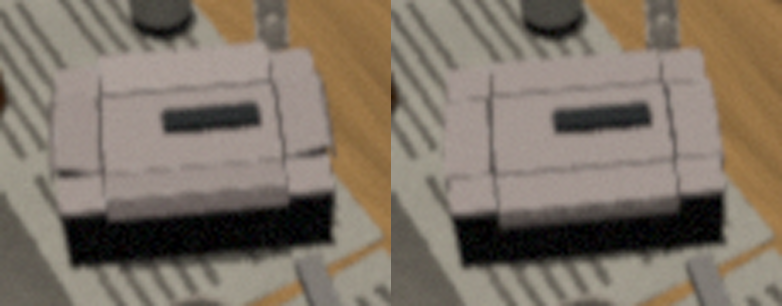

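The before/after scene view shows all four sections flush with the corners. The near section's sprung gap at (325,150) is gone (now at 715,155), and the stick hasn't moved.

```bash
python3 -c "from plant import env; print(env.job_done())"
```

```text
the job is handed in; nothing more can be done
None
```

All four rim sections are clicked shut, the case and ink stick are where they started, nothing else on the table was touched, and the arm is clear; I handed the job in at about 12 s of the 48 s allowed.

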